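Present a ball sample to the code scanner

TASK

Check in the ball sample: squeeze the trigger of the code scanner fully in and let it spring back out to wake the scanner, then pick up the sample dish by its arch handle, carry it in front of the scanner's window and turn it about a quarter turn so that its code tag squarely faces the window, centred on it and about 8 cm away. Keep the dish level and the loose ball in the middle of the dish all the way, and leave the cup, stapler and phone beside the work where they are. Finish still holding the dish there in the air: do not put it down or let go.

Things in the scene. Friction and masses are not known exactly. Their poses are not given: they have to be found in the camera images.
- scanner: pistol-shaped scanner fixed on its side on a stand; origin on the desk, z up. Barrel along y, axis at z = 100 mm, looking to -y, from y = +30 to -111 mm, 48 to 64 mm wide, top at z = 127 mm. Grip: bar toward -x, x = -24 to -128, y = -3 to +27 (30 wide), z = 83 to 117 mm. Foot 110 x 120 x 12 mm, centred at (0, -30) mm; post under the barrel
- scanner_window (a point): centre of the scanner's dark reading window (52 x 34 mm), at (0, -111.5, 100) mm in the scanner's frame. Same axes as the scanner: the scanner looks along -y of this frame
- trigger_squeeze (a point): where to squeeze the trigger against the grip, a finger on each side, from above: at (-70, 5, 100) mm in the scanner's frame, same axes. Fingers close along the scanner's y. Trigger and grip together are 51 mm wide here at rest, 39 mm with the trigger fully in
- trigger (a joint): the trigger: a blade 52 mm long, 22 mm high and 8 mm thick on the -y face of the grip, hinged upright at its barrel end, 40 mm from the squeeze point. 0 rad = out (at rest), 0.30 rad = fully in, at its stop. A spring returns it; fully in takes about 6 N at the squeeze point
- dish_handle (a point): middle of the dish's handle bar, the place to grasp, 90 mm above the dish's underside and straight above its centre. The bar runs along the dish's x, 12 mm wide (y) and 16 mm high, on two posts at x = +-67.5 mm. Axes are the dish's: z up, +x to the side with the code tag
- dish_middle (a point): where the ball's centre belongs: on the dish's axis, 16.5 mm above its underside. The dish is steel, loose, about 250 g, 132 mm across, with a 26 mm high rim; inside it is a shallow cone sloping up about 13 degrees from its middle. Axes are the dish's, as for dish_handle
- dish_tag (a point): centre of the outer face of the code tag, an upright white plate with black bars, 44 mm wide and 30 mm high, on the dish's +x post, facing the dish's +x: 73 mm from the dish's axis, 45 mm above its underside, 45 mm below the handle's middle. It begins roughly a quarter turn from facing the scanner
- dish: the dish; origin at the centre of its underside, axes as for dish_handle
- ball_center (a point): centre of the loose steel ball, 25 mm across, about 64 g, lying in the middle of the dish. It rolls freely
- lidded_cup: bystander: specimen cup with white lid, the one closest to the dish or scanner, 58 mm across, 65 mm high, origin under its centre
- the_phone: bystander: flat black smartphone lying on the desk, 150 x 71 x 8 mm, its length along its x, origin under its centre
- the_stapler: bystander: grey and black desk stapler, 37 x 133 x 54 mm, its length along its y, origin under its centre

How it is judged:
By the outcome, as a careful person would: the job done as asked, in the order asked, and still so for the second after the job is handed in, while the arm keeps its last pose, push and grip.
It also fails if it takes over 64 s, if anything falls off the work surface, if the arm or the gripper's body presses on something with over 40 N, if the wrist force passes 120 N, or if a joint passes its speed limit or range.

ROBOT

A 6-joint arm with a two-finger parallel gripper is mounted at the origin on the work surface; the furniture and walls round the work are solid. World frame = base frame: x ahead of the robot, y to its left, z up, the work surface at z = 0. Lengths are in mm, angles in degrees, forces in N, time in s.
With the tool pointing down it reaches from about 350 to 850 mm from the base axis. Payload 8.1 kg.
Tool frame: the origin (TCP) lies at the very end of the fingers, on their centre line; the grasp point (between the pads) lies 19 mm behind it; z points along the fingers, y is the direction in which the jaws open and shut (so a half turn about z gives the same grasp; the last joint's range is limited). The gripper opens to 85 mm and grips with 20 to 120 N. Pads are 22 mm wide; open, the fingers measure 114 mm over their backs; the gripper's body (76 mm by 85 mm) begins 54 mm behind the grasp point. The pads swing forward as they close: fully open they stand 13 mm farther back than shut.
Start: joints at [-76.914, 7.471, 85.268, -0, 87.261, -4.893], TCP at [185.225, -570.699, 231.292] pointing down, gripper open.
Joint ranges: [-169.43, 169.43], [-51.17, 129.36], [1.28, 143.12], [-76.62, 256.62], [0, 156.53], [-152.29, 152.29]. Speed limits (degrees/s): [136.94, 136.94, 159.86, 180, 180, 180].

INTERFACE

Orientations are given as [roll, pitch, yaw] about the fixed x, y, z axes, in that order (R = Rz(yaw) Ry(pitch) Rx(roll)).
In Python, from bench import sensors, viewer, job gives the robot as it stands.
- The arm moves only by the shell command python3 -m pendant 'ROWS' [FORCE]. ROWS is JSON, one flat list of numbers, 5 for each row, row after row: the shift along the world's x, y, z in mm, then the turn about the world's z in rad, then the finger opening in mm, from 0 to 85.4. In form: [x, y, z, twist, hand, x, y, z, twist, hand, ...]. A call has 1 to 12 rows; each row shifts and turns the pose as measured when the row begins; what a row does not reach is not made up. A row lasts 1/12 s, in which the tool goes at most 41.7 mm and 7.16 degrees, less where a joint would pass 70% of its speed; a pose out of reach is approached as far as the arm can. A call with a gripper value outside its range is refused whole. The fingers move at their own pace and stop on an object; FORCE is the grip in N (left out, the last holds). Time passes only in rows, so rows that do not move let the fingers close. It gives the time, the measured TCP pose, the force and the opening at its end, in the units of the state.
- sensors.sense(): the state, without advancing time (a new reading comes with each control period).
- viewer.snapshot(name): name is "scene" or "top" or "wrist"; returns a dict with "frame" (400x640x3 uint8, blue, green, red), "z_map" (400x640 float32, mm along the optical axis (not along the pixel's ray), 0 where there is no reading), "fx", "fy", "cx", "cy" (pixels), "view" (4x4, takes a point from world to camera coordinates). Camera axes: x right, y down, z forward; pixel columns grow to the right and rows downward; lengths in mm; the calibration is good to about 2 mm. The wrist camera is an equidistant fisheye: a pixel r from the principal point sees the ray r / f radians off the axis. A picture is of the moment at which its call begins.
- job.hand_in(): hands the job in, once; it reports no verdict.
The state is a dict: "time": time; "joint_pos": joint angles; "qd": joint speeds; "joint_efforts": joint torques, N m; "tool_pos": TCP position; "tcp_rot": TCP orientation; "ft_force": force on the tool from outside, world axes, zero at the start; "wrist_torque": the same for the moment, N m; "finger_gap": finger opening in mm.
Only numpy, scipy, OpenCV 4.12 (cv2) and the standard library are available. Lean on these libraries where they do the work, as an engineer would, in place of code of your own. Each camera call takes 0.05 s, during which the arm holds its last target.

## Working session

There is one attempt and no reset: what is moved stays moved. The work goes in short steps, Python scripts to look and compute and a shell command to move; the robot and the scene stay as the last step left them, time stands still between calls to the robot, and variables do not carry over. Pictures are saved under pics/ and viewed, and the job is handed in when it is done.

```bash
mkdir -p pics; ls; cat > h.py <<'E'
import numpy as np,cv2
from bench import sensors,viewer,job
def snap(n,f):
    s=viewer.snapshot(n); cv2.imwrite('pics/'+f+'.png',s['frame']); np.savez('pics/'+f+'.npz',**s); return s
def load(f): return dict(np.load('pics/'+f+'.npz'))
def world(s,u,v,z=None):
    d=z if z is not None else float(s['z_map'][int(round(v)),int(round(u))])
    p=np.array([(u-s['cx'])/s['fx']*d,(v-s['cy'])/s['fy']*d,d,1.])
    return (np.linalg.inv(s['view'])@p)[:3]
def onplane(s,u,v,h):
    M=np.linalg.inv(s['view']); o=M[:3,3]; r=M[:3,:3]@np.array([(u-s['cx'])/s['fx'],(v-s['cy'])/s['fy'],1])
    return o+r*(h-o[2])/r[2]
def cloud(s):
    v,u=np.mgrid[0:400,0:640]; d=s['z_map']
    p=np.stack([(u-s['cx'])/s['fx']*d,(v-s['cy'])/s['fy']*d,d,np.ones_like(d)],-1)
    return p@np.linalg.inv(s['view']).T[:,:3]
def proj(s,p):
    q=s['view']@np.append(p,1); return s['fx']*q[0]/q[2]+s['cx'],s['fy']*q[1]/q[2]+s['cy']
E
python3 - <<'E'
from h import *
for n in('scene','top','wrist'): s=snap(n,n+'0'); print(n,s['fx'],s['cx'],s['cy'],np.linalg.inv(s['view'])[:3].round(2).tolist())
print(sensors.sense())
E
```

```text
pics
scene 391.23198059794214 318.99094783317724 198.30325700493898 [[-0.47, -0.43, 0.77, -461.67], [-0.88, 0.24, -0.41, 475.83], [-0.01, -0.87, -0.49, 690.75]]
top 470.9829902713897 323.55672114216094 194.2729045463464 [[0.01, -0.99, 0.14, 242.6], [-1.0, -0.01, 0.01, 3.89], [-0.01, -0.14, -0.99, 1385.12]]
wrist 309.70691628693146 317.9098287520309 196.61947584132005 [[0.31, -0.9, -0.31, 265.84], [-0.95, -0.29, -0.1, -544.09], [-0.0, 0.33, -0.95, 372.09]]
{'time': 0.15, 'joint_pos': array([-7.69135561e+01,  7.50631849e+00,  8.53138767e+01,  1.98289137e-03,
        8.72610696e+01, -4.89118677e+00]), 'qd': array([ 0.01394754, -0.13698591, -0.25675322, -0.08951505, -0.00829273,
        0.11752299]), 'joint_efforts': array([-8.13031293e-04, -5.70065117e+01, -5.01158631e+01, -2.78377083e-04,
        9.58221441e-03, -4.01139005e-06]), 'tool_pos': array([ 185.14621106, -570.28876745,  230.48367051]), 'tcp_rot': array([-1.79919200e+02, -8.90221117e-03,  1.79775282e+01]), 'ft_force': array([-0.11205761,  0.89454848, -0.34964267]), 'wrist_torque': array([ 0.03011506, -0.01299519, -0.01741221]), 'finger_gap': 85.51210110868143}
```

View pics/scene0.png

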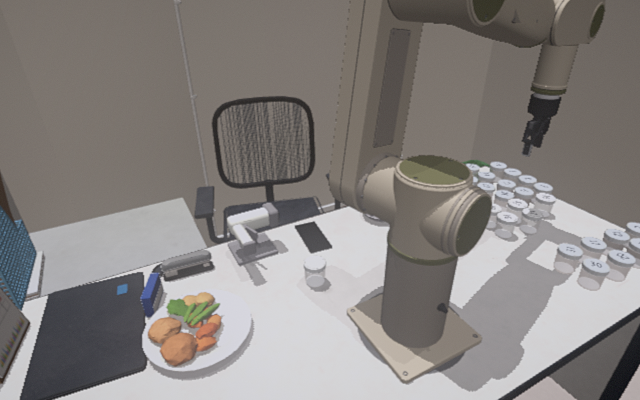

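View pics/top0.png

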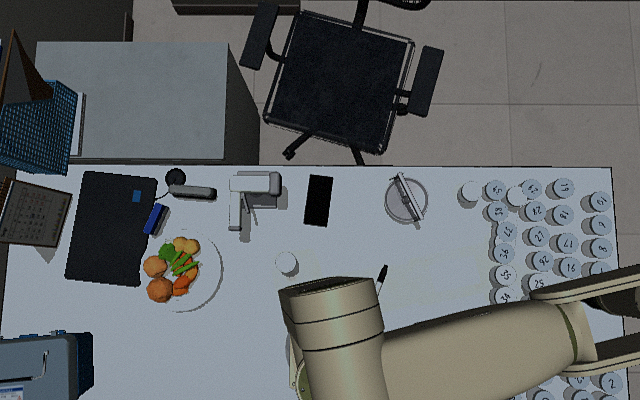

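Top view: the scanner is at about (250,195) with its grip running down to (237,230), the dish at (407,199), the phone at (319,200), the stapler at (190,190) and the cup at (287,262). I'll enlarge these.

```bash
python3 - <<'E'
from h import *
s=load('top0'); f=s['frame']
a=cv2.resize(f[160:245,215:295],None,fx=7,fy=7,interpolation=cv2.INTER_CUBIC)
b=cv2.resize(f[165:235,370:440],None,fx=8,fy=8,interpolation=cv2.INTER_CUBIC)
cv2.imwrite('pics/ca.png',a);cv2.imwrite('pics/cb.png',b)
c=cloud(s)
# scanner heights
for nm,(u0,u1,v0,v1) in dict(sc=(215,295,160,245),dish=(370,440,165,240),cup=(268,305,245,285)).items():
    p=c[v0:v1,u0:u1].reshape(-1,3); 
    print(nm,np.histogram(p[:,2],bins=np.arange(-5,150,10)))
E
```

```text
sc (array([3843,  754,  159,    2,    0,    0,    0,    0,    4,   25,   70,
        244,  882,  312,    1]), array([ -5,   5,  15,  25,  35,  45,  55,  65,  75,  85,  95, 105, 115,
       125, 135, 145]))
dish (array([3173,  748,  677,  212,   12,    2,   16,    4,    3,   43,  211,
          2,    0,    0,    0]), array([ -5,   5,  15,  25,  35,  45,  55,  65,  75,  85,  95, 105, 115,
       125, 135, 145]))
cup (array([1013,   76,    0,    0,    0,    0,  159,  182,    0,    0,    0,
          0,    0,    0,    0]), array([ -5,   5,  15,  25,  35,  45,  55,  65,  75,  85,  95, 105, 115,
       125, 135, 145]))
```

View pics/ca.png

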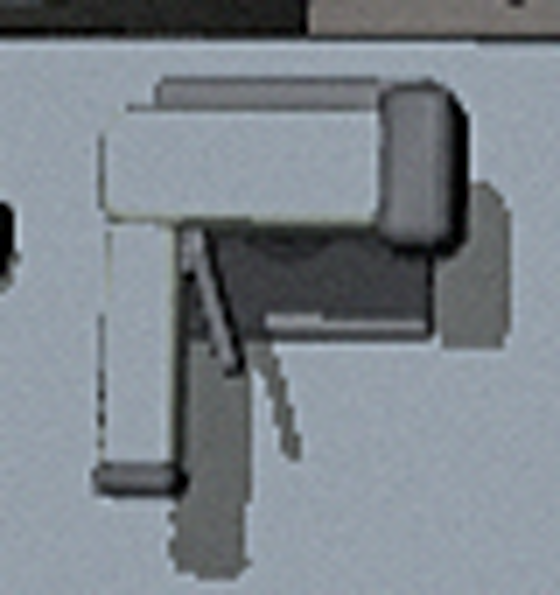

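View pics/cb.png

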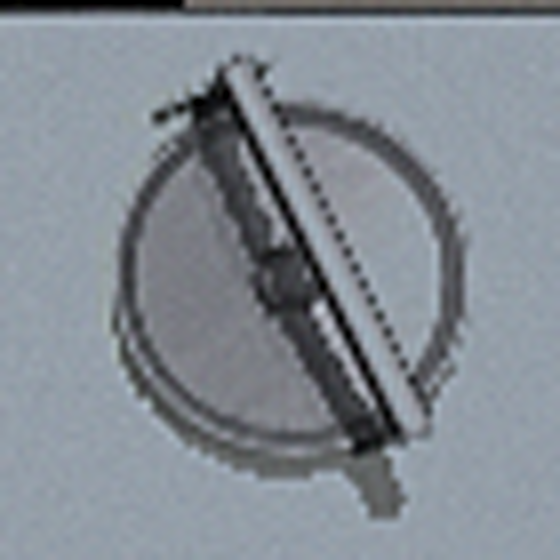

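```bash
python3 - <<'E'
from h import *
s=load('top0'); c=cloud(s)
A=lambda x,y,h:onplane(s,215+(x+.5)/7-.5,160+(y+.5)/7-.5,h).round(1)
print('grip L',A(104,235,117),A(100,450,117),'R',A(177,235,117),A(181,455,117))
print('barrel near edge',A(107,217,117),A(378,228,117),'back end',A(104,160,120),'front',A(468,160,100), 'bumper bottom/top',A(415,250,100),A(410,82,120))
print('foot: ',A(433,335,12),A(433,335,0))
p=c[160:245,215:295].reshape(-1,3)
g=p[(p[:,2]>112)&(p[:,2]<135)]
print('high pts',g.min(0).round(1),g.max(0).round(1))
# grip points: rows lower
med=np.median(g[:,0])
gr=g[(g[:,0]<np.percentile(g[:,0],99)-80)]
print('grip',gr.min(0),gr.max(0),gr.mean(0))
cv=cv2.fitLine(gr[:,:2].astype(np.float32),cv2.DIST_HUBER,0,.01,.01).ravel();print(cv,np.degrees(np.arctan2(-cv[1],-cv[0])))
ba=p[(p[:,2]>122)&(p[:,2]<135)]
print('barrel',ba.min(0),ba.max(0),ba.mean(0));r=cv2.minAreaRect(ba[:,:2].astype(np.float32));print(r)
# dish handle
d=c[165:240,370:440].reshape(-1,3); h=d[(d[:,2]>85)&(d[:,2]<105)]
print('handle',h.min(0),h.max(0),h.mean(0),cv2.minAreaRect(h[:,:2].astype(np.float32)))
B=lambda x,y,hh:onplane(s,370+(x+.5)/8-.5,165+(y+.5)/8-.5,hh).round(1)
print('hand ends',B(240,65,98),B(415,428,98))
print('rim l/r/t/b z26',B(122,270,26),B(463,270,26),B(300,103,26),B(290,437,26))
k=c[245:285,268:305].reshape(-1,3);k=k[k[:,2]>50];print('cup',k.min(0),k.max(0))
E
```

```text
grip L [422.7 272.6 117. ] [338.9 271.2 117. ] R [422.9 244.2 117. ] [337.2 239.8 117. ]
barrel near edge [429.8 271.7 117. ] [426.2 165.9 117. ] back end [451.8 273.  120. ] front [456.  133.1 100. ] bumper bottom/top [420.  153.3 100. ] [483.4 154.4 120. ]
foot:  [396.2 155.2  12. ] [397.5 156.5   0. ]
high pts [322.3 134.7 112. ] [481.7 275.4 135. ]
grip [322.25857407 220.72344435 112.02634152] [396.25050603 273.43203375 124.96128073] [359.64610607 255.92793957 117.50069338]
[ 9.9859571e-01 -5.2977860e-02  3.5918384e+02  2.5668170e+02] 176.96317
barrel [324.78131768 136.83084242 122.00586163] [480.73534437 270.61990092 134.97521476] [447.77068715 195.16469562 125.44204123]
((403.4901428222656, 198.40963745117188), (144.25149536132812, 135.96456909179688), 6.151124000549316)
handle [ 355.71079353 -255.62809966   86.51613242] [ 487.59918738 -187.61928188  104.47991491] [ 421.36713201 -221.56299484   97.92487598] ((421.7481384277344, -222.42787170410156), (143.09242248535156, 13.240930557250977), 25.44465446472168)
hand ends [ 485.9 -194.1   98. ] [ 360.1 -252.    98. ]
rim l/r/t/b z26 [ 423.5 -161.2   26. ] [ 424.3 -284.9   26. ] [ 485.5 -226.8   26. ] [ 363.1 -221.2   26. ]
cup [188.90615615   3.8939994   55.59303633] [ 265.70909878  147.53214329 1385.12106269]
```

```bash
python3 -m pendant '[15,35,2,0,85,15,35,2,0,85,15,35,2,0,85,15,35,2,0,85,15,35,2,0,85,15,35,2,0,85,15,35,2,0,85,15,35,2,0,85,15,35,2,0,85,15,33,2,0,85,0,0,0,0,85]'; python3 - <<'E'
from h import *
s=snap('wrist','w1');print(np.linalg.inv(s['view'])[:3].round(3).tolist())
E
```

```text
time: 1.07
tool_pos: [334.6, -205.0, 242.8]
tcp_rot: [-179.2, -0.1, 17.6]
ft_force: [-0.8, -0.7, 0.1]
finger_gap: 85.1
[[0.303, -0.9, -0.314, 415.884], [-0.953, -0.29, -0.087, -181.011], [-0.012, 0.326, -0.945, 384.602]]
```

View pics/w1.png

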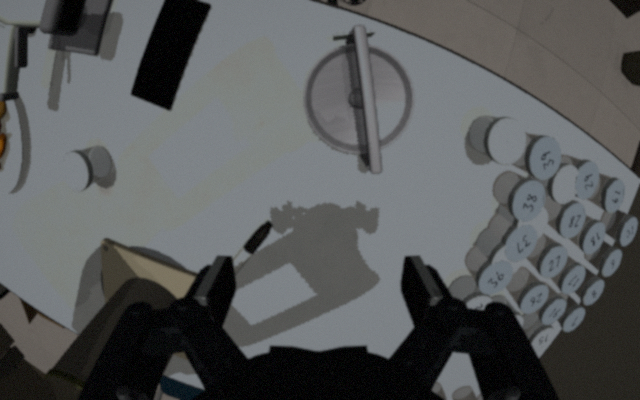

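```bash
cat >> h.py <<'E'
def fworld(s,u,v,h):
    M=np.linalg.inv(s['view']); x,y=u-s['cx'],v-s['cy']; r=np.hypot(x,y); th=r/s['fx']
    d=M[:3,:3]@np.array([np.sin(th)*x/r,np.sin(th)*y/r,np.cos(th)]); o=M[:3,3]
    return (o+d*(h-o[2])/d[2]).round(1)
def fcloud(s):
    v,u=np.mgrid[0:400,0:640]; x=u-s['cx'];y=v-s['cy'];r=np.hypot(x,y)+1e-9;th=r/s['fx'];d=s['z_map'];t=np.tan(th)
    p=np.stack([x/r*t*d,y/r*t*d,d,np.ones_like(d)],-1); return p@np.linalg.inv(s['view']).T[:,:3]
def fproj(s,p):
    q=(s['view']@np.append(p,1))[:3]; r=np.hypot(q[0],q[1]); th=np.arctan2(r,q[2])
    return (s['cx']+s['fx']*th*q[0]/r).round(1),(s['cy']+s['fx']*th*q[1]/r).round(1)
E
python3 -m pendant '[6,38,0,-0.05,85,6,38,0,-0.05,85,6,38,0,-0.05,85,6,38,0,-0.05,85,6,38,0,-0.05,85,0,38,0,-0.05,85,0,38,0,0,85,-5,38,0,0,85,-5,38,0,0,85,-5,38,0,0,85,-5,38,0,0,85,0,0,0,0,85]'; python3 - <<'E'
from h import *
s=load('w1')
print('handle ends',fworld(s,356,28,98),fworld(s,376,172,98),'rim',fworld(s,305,98,26),fworld(s,412,98,26),fworld(s,360,152,26))
s=snap('wrist','w2')
cv2.imwrite('pics/w2c.png',cv2.resize(s['frame'][0:200,160:480],None,fx=2.5,fy=2.5,interpolation=cv2.INTER_CUBIC))
E
```

```text
time: 2.12
tool_pos: [340.6, 218.0, 241.0]
tcp_rot: [-179.6, 0.0, -1.5]
ft_force: [0.5, -0.0, 0.1]
finger_gap: 84.9
handle ends [ 484.8 -191.5   98. ] [ 361.7 -253.2   98. ] rim [ 405.5 -164.2   26. ] [ 446.6 -281.9   26. ] [ 365.  -244.6   26. ]
```

View pics/w2.png

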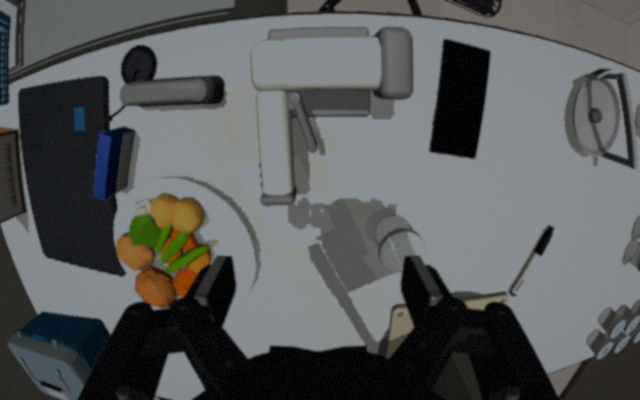

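View pics/w2c.png

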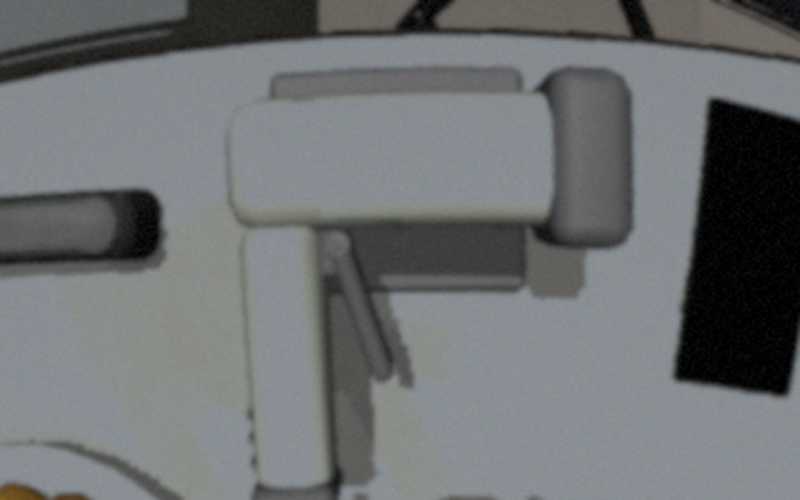

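```bash
python3 - <<'E'
from h import *
s=load('w2'); A=lambda x,y,h:fworld(s,160+(x+.5)/2.5-.5,(y+.5)/2.5-.5,h)
print('grip L',A(244,240,112),A(257,480,112),'R top',A(318,240,115),A(331,480,115),'grip end',A(292,488,100))
print('barrel near',A(250,222,110),A(545,222,110),'far',A(260,97,115),A(545,94,115),'back',A(229,160,100),'front',A(633,155,100),'foot',A(272,75,12),A(521,70,12),A(522,290,0))
print('bump x',A(590,245,100),A(590,70,115))
c=fcloud(s)[0:210,200:430].reshape(-1,3)
b=c[(c[:,2]>105)&(c[:,2]<130)];print(b.min(0),b.max(0))
print(cv2.minAreaRect(b[b[:,0]>427][:,:2].astype(np.float32)),cv2.minAreaRect(b[b[:,0]<420][:,:2].astype(np.float32)))
k=fcloud(s)[210:280,370:430].reshape(-1,3);k=k[(k[:,2]>55)&(k[:,2]<75)];print('cup',k.min(0),k.max(0))
k=fcloud(s)[40:160,430:490].reshape(-1,3);k=k[(k[:,2]>4)&(k[:,2]<15)];print('phone',k.min(0),k.max(0))
k=fcloud(s)[60:115,110:230].reshape(-1,3);k=k[(k[:,2]>30)&(k[:,2]<65)];print('stapler',k.min(0),k.max(0))
E
```

```text
grip L [426.  269.7 112. ] [337.9 270.8 112. ] R top [424.5 243.4 115. ] [338.2 242.8 115. ] grip end [330.4 259.7 100. ]
barrel near [432.3 267.6 110. ] [429.6 164.7 110. ] far [476.1 261.6 115. ] [474.8 164.8 115. ] back [456.1 276.4 100. ] front [456.  129.3 100. ] foot [506.1 273.5  12. ] [505.4 156.6  12. ] [397.2 156.    0. ]
bump x [421.6 146.  100. ] [484.3 148.6 115. ]
[324.77707804 133.78691848 105.08029285] [484.94702366 275.28183973 128.34028076]
((455.9739685058594, 204.53463745117188), (57.941463470458984, 141.4939422607422), 0.002838692395016551) ((372.3764953613281, 246.518310546875), (53.18701934814453, 95.16056060791016), 89.48247528076172)
cup [212.25229999  92.16903364  55.09470813] [270.64409428 149.18550845  65.50816875]
phone [344.85115827  -8.50908689   4.03694012] [498.72915884  75.69372485  10.32341385]
stapler [424.56121257 336.03316072  30.03372558] [460.99397447 460.88785207  55.26544383]
```

```bash
python3 -m pendant '[14,11,-20,0.013,85,14,11,-25,0.013,85,14,11,-30,0,85,0,0,-25,0,85,0,0,0,0,85]'
```

```text
time: 2.58
tool_pos: [389.7, 244.3, 139.3]
tcp_rot: [-179.8, -0.4, -0.1]
ft_force: [-0.8, -0.1, -0.5]
finger_gap: 85.4
```

```bash
python3 -m pendant '[-4,4,0,0,85,-3,4,0,0,85,0,0,0,0,85]'; python3 - <<'E'
from h import *
s=snap('wrist','w3')
E
```

```text
time: 2.83
tool_pos: [383.4, 248.9, 140.2]
tcp_rot: [-179.9, -0.2, -0.4]
ft_force: [-0.6, 0.8, -0.5]
finger_gap: 84.9
```

View pics/w3.png

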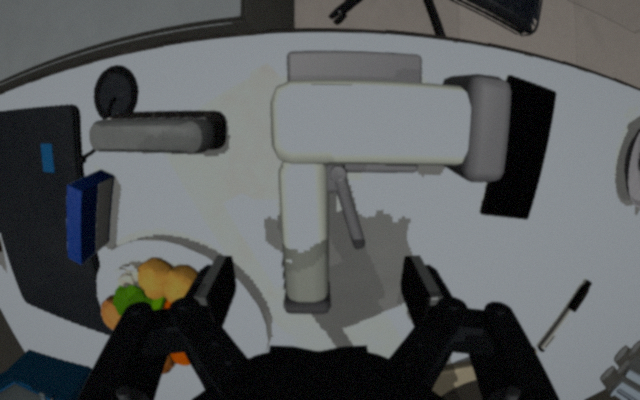

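The grip (x≈285–330) and the trigger (tip at 360,243) lie between the open fingers (inner edges near 232 and 405). Going down.

```bash
python3 -m pendant '[0,1,-20,0,85,0,1,-20,0,85,0,1,-15,0,85,0,0,-6,0,85,0,0,0,0,85]'
```

```text
time: 3.3
tool_pos: [389.7, 254.2, 88.1]
tcp_rot: [-179.5, -1.2, -0.4]
ft_force: [-0.8, -0.0, 0.3]
finger_gap: 84.9
```

```bash
python3 - <<'E'
from h import *
s=snap('wrist','w4'); print(sensors.sense()['tool_pos'])
E
```

```text
[390.04882208 254.35494225  88.82584414]
```

View pics/w4.png

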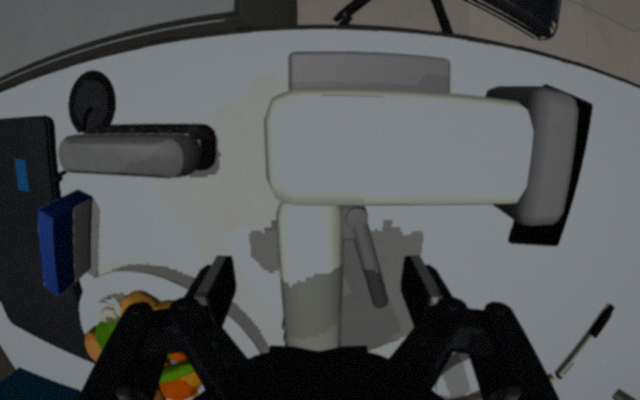

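```bash
python3 -m pendant '[-4,-1,-5,0,85,-3,0,-5,0,85,-1,0,-1,0,85,0,0,0,0,85]'
```

```text
time: 3.68
tool_pos: [383.7, 254.3, 81.3]
tcp_rot: [-179.3, -1.6, -0.4]
ft_force: [-0.1, -0.8, -0.1]
finger_gap: 85.1
```

```bash
python3 -m pendant '[0,-1.5,-2,0,60,0,0,0,0,52,0,0,0,0,47,0,0,0,0,47]' 20
```

```text
time: 4.02
tool_pos: [383.8, 251.9, 79.9]
tcp_rot: [-179.4, -1.6, -0.4]
ft_force: [-0.2, -3.9, 1.2]
finger_gap: 47.3
```

```bash
python3 -m pendant '[0,0,0,0,42,0,0,0,0,39,0,0,0,0,37,0,0,0,0,36,0,0,0,0,36]' 25; python3 - <<'E'
from h import *
s=snap('wrist','w5'); print(sensors.sense()['ft_force'],sensors.sense()['finger_gap'])
E
```

```text
time: 4.43
tool_pos: [383.8, 253.4, 80.5]
tcp_rot: [-179.2, -1.6, -0.4]
ft_force: [-1.0, -0.9, 0.5]
finger_gap: 38.3
[-1.19145169 -0.41127288  0.73275859] 38.18817488264218
```

View pics/w5.png

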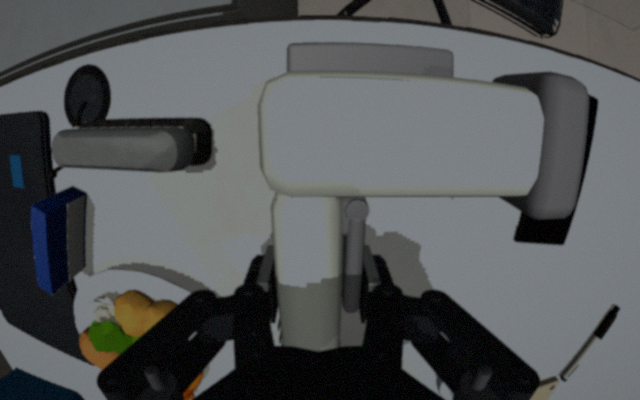

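The gap stopped at 38.2 mm with 36 commanded, and the trigger (350,210–310) now lies parallel to the grip, so it is fully in. I'll press a little harder, then open.

```bash
python3 -m pendant '[0,0,0,0,33,0,0,0,0,33,0,0,0,0,33]' 35; python3 -m pendant '[0,0,0,0,60,0,0,0,0,85,0,0,0,0,85,0,0,0,0,85,0,0,0,0,85,0,0,0,0,85]'; python3 - <<'E'
from h import *
s=snap('wrist','w6')
E
```

```text
time: 4.73
tool_pos: [383.8, 253.5, 80.5]
tcp_rot: [-179.2, -1.6, -0.4]
ft_force: [-0.9, -0.5, 1.8]
finger_gap: 38.1
time: 5.23
tool_pos: [384.3, 253.7, 80.2]
tcp_rot: [-179.1, -1.7, -0.4]
ft_force: [0.3, 0.0, -0.1]
finger_gap: 84.8
```

View pics/w6.png

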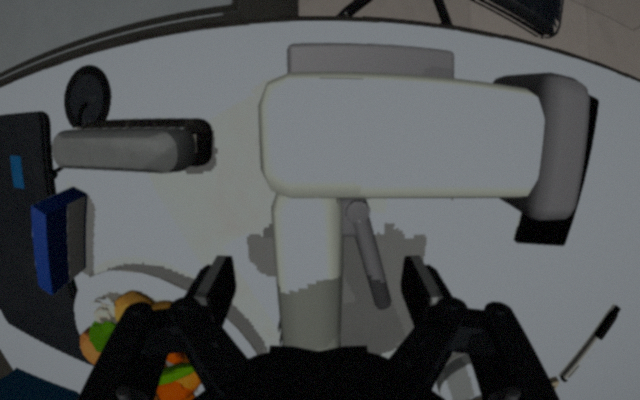

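The trigger has sprung back out (tip at 382,300, as before). Up and away.

```bash
python3 -m pendant '[0,0,20,0,85,0,0,30,0,85,0,0,35,0,85,0,0,35,0,85,0,0,25,0,85,0,0,0,0,85]'
```

```text
time: 5.78
tool_pos: [379.9, 252.4, 228.6]
tcp_rot: [-179.2, -1.3, -0.4]
ft_force: [0.0, 0.2, 0.8]
finger_gap: 85.0
```

```bash
python3 -m pendant '[3,-38,0,0.038,85,3,-38,0,0.038,85,3,-38,0,0.038,85,3,-38,0,0.038,85,3,-38,0,0.038,85,3,-38,0,0.038,85,3,-38,0,0.038,85,3,-38,0,0.038,85,3,-38,0,0.038,85,3,-38,0,0.038,85,0,-38,0,0.038,85,0,0,0,0.038,85]'
```

```text
time: 6.78
tool_pos: [407.0, -179.7, 228.9]
tcp_rot: [-179.1, -1.9, 27.6]
ft_force: [0.5, 0.7, -0.6]
finger_gap: 85.1
```

```bash
python3 -m pendant '[0,0,0,0,85,0,0,0,0,85]'; python3 - <<'E'
from h import *
s=snap('wrist','w7'); print(sensors.sense()['tcp_rot'])
E
```

```text
time: 6.95
tool_pos: [406.2, -181.9, 227.5]
tcp_rot: [-179.0, -1.8, 27.4]
ft_force: [-0.1, -0.2, -0.5]
finger_gap: 84.9
[-178.97703535   -1.84932725   27.40612736]
```

View pics/w7.png

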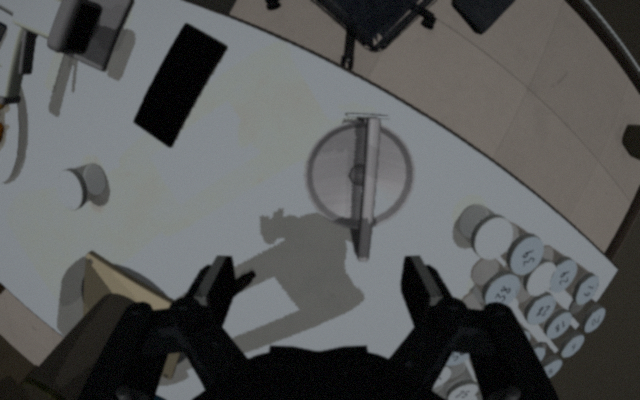

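```bash
python3 - <<'E'
from h import *
s=load('w7')
cv2.imwrite('pics/w7c.png',cv2.resize(s['frame'][100:270,290:430],None,fx=3.5,fy=3.5,interpolation=cv2.INTER_CUBIC))
c=fcloud(s)[95:275,290:430].reshape(-1,3);h=c[(c[:,2]>90)&(c[:,2]<103)];print(cv2.minAreaRect(h[:,:2].astype(np.float32)),h.mean(0))
print(fproj(s,[485,-193,98]),fproj(s,[361,-252.5,98]))
E
```

```text
((425.2192077636719, -223.4611358642578), (142.8169403076172, 13.179998397827148), 25.581981658935547) [ 429.40086386 -220.57604515   96.48391042]
(np.float64(372.6), np.float64(121.8)) (np.float64(361.5), np.float64(261.1))
```

View pics/w7c.png

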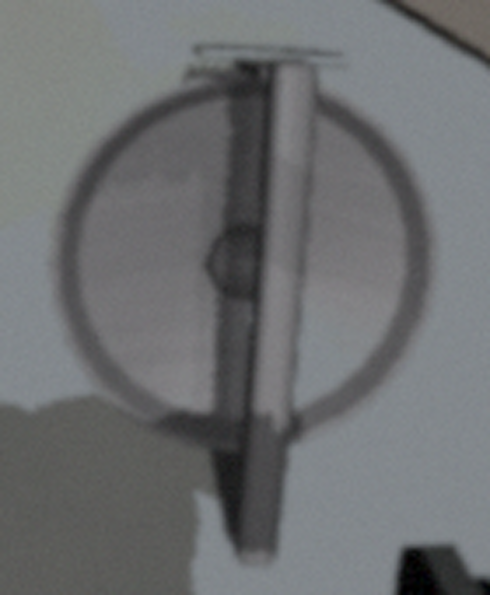

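```bash
python3 -m pendant '[6,-16,-20,-0.015,70,5,-14,-25,-0.015,60,3,-10,-25,0,50,0,0,-15,0,50,0,0,0,0,50]'
```

```text
time: 7.42
tool_pos: [423.8, -216.8, 141.8]
tcp_rot: [-179.3, -2.1, 25.9]
ft_force: [-0.1, 1.4, -0.2]
finger_gap: 50.3
```

```bash
python3 -m pendant '[0,-4,0,0,50,0,-2,0,0,50,0,0,0,0,50]'; python3 - <<'E'
from h import *
s=snap('wrist','w8'); x=sensors.sense();print(x['tool_pos'],x['tcp_rot'])
c=fcloud(s).reshape(-1,3);h=c[(c[:,2]>92)&(c[:,2]<101)&(np.hypot(c[:,0]-424,c[:,1]+223)<90)];print(len(h),cv2.minAreaRect(h[:,:2].astype(np.float32)))
E
```

```text
time: 7.67
tool_pos: [424.6, -220.1, 142.8]
tcp_rot: [-179.2, -2.1, 26.0]
ft_force: [-0.5, -0.0, 0.4]
finger_gap: 50.0
[ 424.78091794 -220.23038319  143.10899347] [-179.23648501   -2.1528866    26.03802249]
3374 ((424.9527893066406, -223.64894104003906), (144.1169891357422, 11.83277416229248), 25.789817810058594)
```

View pics/w8.png

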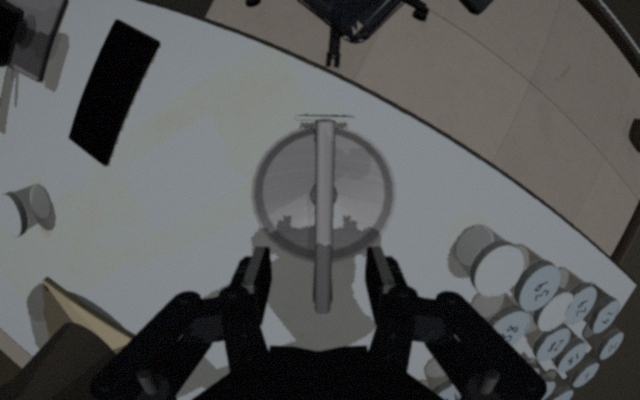

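```bash
python3 -m pendant '[0,-2,-15,0,50,0,-1,-20,0,50,0,0,-15,0,50,0,0,-5,0,50,0,0,0,0,50]'
```

```text
time: 8.13
tool_pos: [429.6, -225.3, 94.5]
tcp_rot: [-179.9, -2.6, 26.1]
ft_force: [-0.1, 0.4, 0.3]
finger_gap: 49.9
```

```bash
python3 -m pendant '[-3,0,-6,0,50,-3,1,-8,0,50,-2,0,-7,0,50,-1,0,-3,0,50,0,0,0,0,50]'
```

```text
time: 8.55
tool_pos: [421.8, -225.3, 72.4]
tcp_rot: [179.8, -2.7, 26.2]
ft_force: [0.1, 0.3, -1.0]
finger_gap: 50.2
```

```bash
python3 -m pendant '[2,1.5,-3,0,40,1,0.5,-1,0,30,0,0,0,0,24,0,0,0,0,20]' 40; python3 - <<'E'
from h import *
s=snap('wrist','w9')
E
```

```text
time: 8.88
tool_pos: [425.3, -223.3, 68.4]
tcp_rot: [179.7, -2.7, 26.1]
ft_force: [0.4, -0.1, -0.2]
finger_gap: 20.0
```

View pics/w9.png

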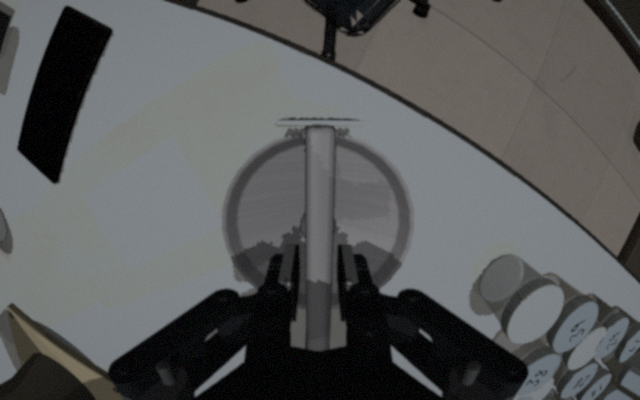

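The bar (x≈306–336) lies between the pads (edges 300 and 340) with the tag ahead at (320,120). Closing gently.

```bash
python3 -m pendant '[0,0,0,0,17,0,0,0,0,15,0,0,0,0,13,0,0,0,0,12,0,0,0,0,11,0,0,0,0,9,0,0,0,0,9,0,0,0,0,9]' 60
```

```text
time: 9.6
tool_pos: [425.8, -223.6, 69.1]
tcp_rot: [179.7, -2.8, 26.1]
ft_force: [0.2, -0.6, -0.3]
finger_gap: 10.9
```

```bash
python3 -m pendant '[0,0,2,0,9,0,0,4,0,9,0,0,6,0,9,0,0,6,0,9,0,0,6,0,9,0,0,4,0,9,0,0,2,0,9,0,0,0,0,9]'; python3 - <<'E'
from h import *
s=snap('wrist','w10'); snap('top','t10')
E
```

```text
time: 10.27
tool_pos: [424.4, -222.8, 101.1]
tcp_rot: [179.8, -2.7, 26.1]
ft_force: [0.1, -0.7, -2.8]
finger_gap: 11.0
```

View pics/w10.png

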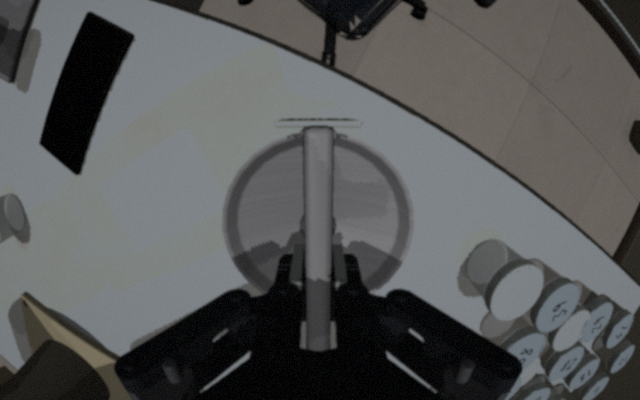

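```bash
python3 -m pendant '[0,1.5,1,0.01,9,0.5,3,2,0.02,9,1,4.5,3,0.03,9,1,6,3,0.04,9,1,7,3,0.04,9,1,7,3,0.04,9,1,7,3,0.04,9,1,7,2,0.04,9,1,7,1,0.04,9,1,7,1,0.04,9,1,7,0,0.04,9,1,7,0,0.04,9]'
```

```text
time: 11.37
tool_pos: [433.9, -144.7, 123.2]
tcp_rot: [-179.9, -2.6, 52.4]
ft_force: [-0.0, -0.8, -3.3]
finger_gap: 11.1
```

```bash
python3 -m pendant '[1,7,0,0.04,9,1,7,0,0.04,9,1,7,0,0.04,9,1,7,0,0.04,9,1,7,0,0.04,9,1,7,0,0.04,9,1,7,0,0.04,9,1,7,0,0.04,9,1,6,0,0.04,9,1,4.5,0,0.03,9,1,3,0,0.02,9,0.5,1.5,0,0.01,9]'; python3 -m pendant '[0,0,0,0,9,0,0,0,0,9]'; python3 - <<'E'
from h import *
for n in('wrist','top','scene'): snap(n,n+'11')
for n in ('scene','top'):
    s=load(n+'11');u,v=proj(s,[450,-20,70]);u,v=int(u),int(v);print(n,u,v);cv2.imwrite(f'pics/{n}11c.png',cv2.resize(s['frame'][max(0,v-60):v+60,max(0,u-80):u+80],None,fx=5,fy=5,interpolation=cv2.INTER_CUBIC))
E
```

```text
time: 12.37
tool_pos: [445.2, -63.8, 124.2]
tcp_rot: [-179.8, -2.7, 79.3]
ft_force: [-1.2, -0.3, -3.5]
finger_gap: 11.0
time: 12.53
tool_pos: [445.2, -63.4, 124.2]
tcp_rot: [-179.8, -2.7, 79.4]
ft_force: [-0.1, -0.4, -3.5]
finger_gap: 11.3
scene 322 209
top 336 186
```

View pics/wrist11.png

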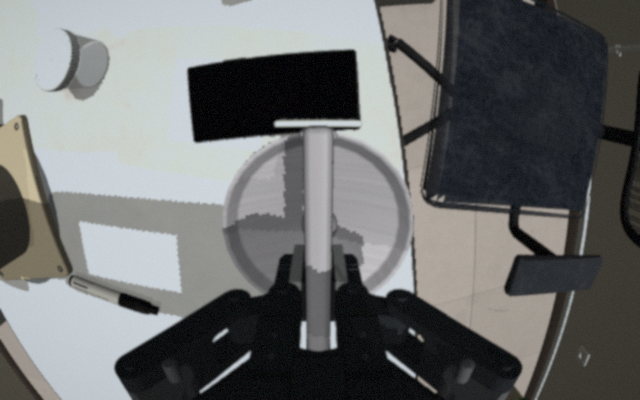

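View pics/top11c.png

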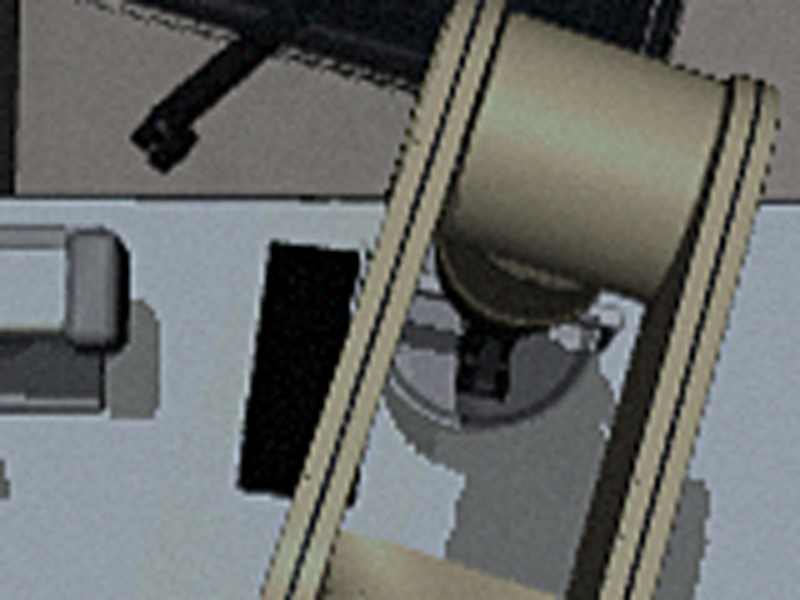

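View pics/scene11c.png

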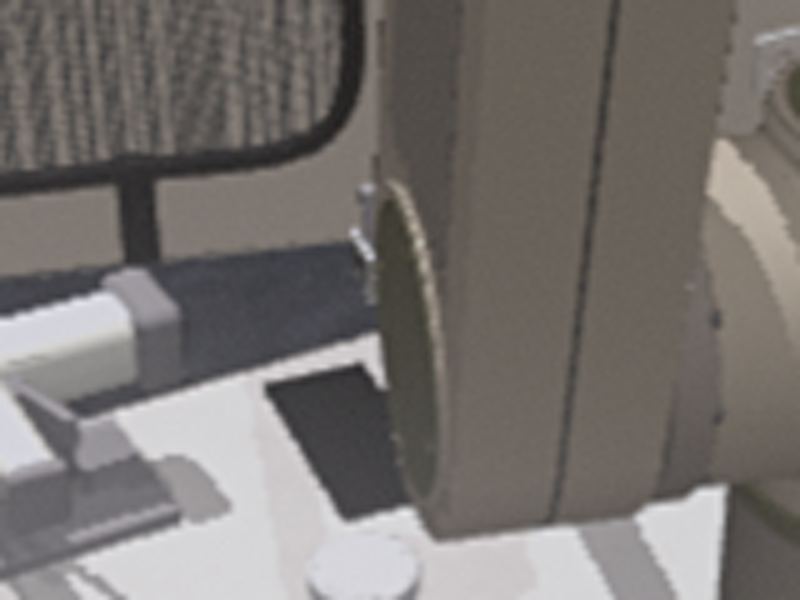

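```bash
python3 -m pendant '[0.5,1.5,0,0.01,9,0.5,3,0,0.02,9,1,4,0,0.02,9,1,5,0,0.025,9,1,5,0,0.025,9,1,5,0,0.025,9,0.5,5,0,0.02,9,0.5,4,0,0.02,9,0.5,3,0,0.015,9,0,1.5,0,0.01,9,0,0,0,0,9]'; python3 - <<'E'
from h import *
for n in('wrist','top','scene'): snap(n,n+'12')
s=load('scene12');cv2.imwrite('pics/scene12c.png',cv2.resize(s['frame'][150:270,230:390],None,fx=5,fy=5,interpolation=cv2.INTER_CUBIC))
E
```

```text
time: 13.6
tool_pos: [452.3, -22.6, 124.2]
tcp_rot: [-179.8, -2.7, 91.4]
ft_force: [-0.1, -0.4, -2.8]
finger_gap: 11.0
```

View pics/wrist12.png

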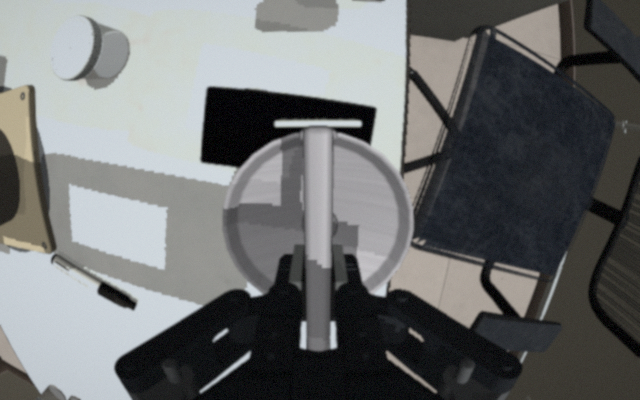

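View pics/scene12c.png

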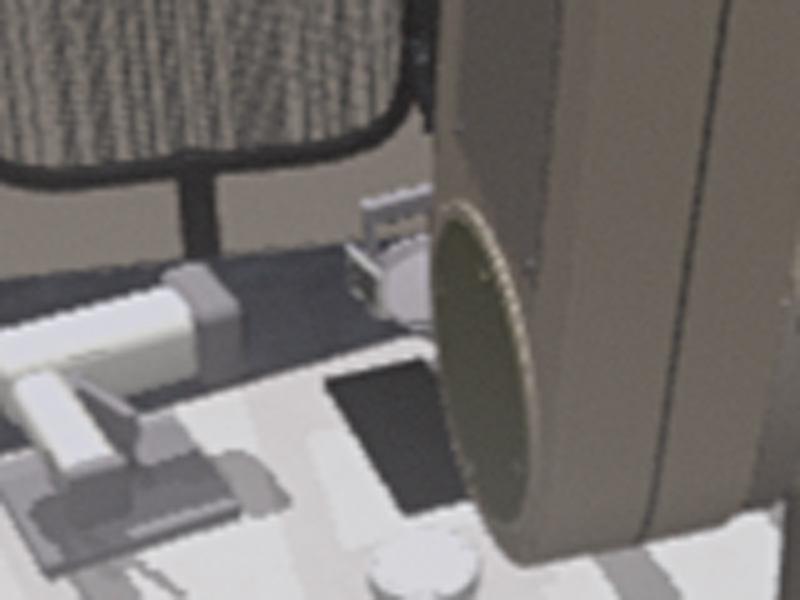

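```bash
python3 - <<'E'
from h import *
s=load('wrist12')
cv2.imwrite('pics/w12c.png',cv2.resize(s['frame'][105:315,215:420],None,fx=2.8,fy=2.8,interpolation=cv2.INTER_CUBIC))
c=fcloud(s); P=c[110:300,215:420].reshape(-1,3)
h=P[(P[:,2]>146)&(P[:,2]<162)]; print('bar',len(h),h.mean(0).round(1),cv2.minAreaRect(h[:,:2].astype(np.float32)))
# bar end heights
for lo,hi in((-60,-40),(-20,0),(0,20),(20,40)):
    q=h[(h[:,1]>lo)&(h[:,1]<hi)]; print(lo,hi,np.median(q[:,2]).round(2) if len(q) else None,len(q))
print('tag top edge',fworld(s,274,124,115),fworld(s,361,124,115))
t=c[117:131,272:365].reshape(-1,3); t=t[(t[:,2]>80)&(t[:,2]<125)];print('tag',t.min(0),t.max(0),len(t))
# rim plane
r=np.hypot(P[:,0]-452.5,P[:,1]+20)
q=P[(r>60)&(r<66)&(P[:,2]>70)&(P[:,2]<92)]
A=np.c_[q[:,:2]-[452.5,-20],np.ones(len(q))];k=np.linalg.lstsq(A,q[:,2],rcond=None)[0];print('rim',len(q),k, np.degrees(k[:2]))
E
```

```text
bar 6030 [452.1   8.4 152.3] ((457.4730224609375, 8.483776092529297), (77.30644226074219, 37.27608871459961), 79.3951416015625)
-60 -40 None 0
-20 0 152.18 2161
0 20 151.93 1319
20 40 151.94 1475
tag top edge [429.1  47.  115. ] [472.5  48.  115. ]
tag [428.86684415  45.25692684  83.51204962] [472.3001833   50.17646723 123.16783307] 642
rim 2794 [-4.83147242e-03  3.18186514e-02  7.89111909e+01] [-0.27682298  1.82307443]
```

View pics/w12c.png

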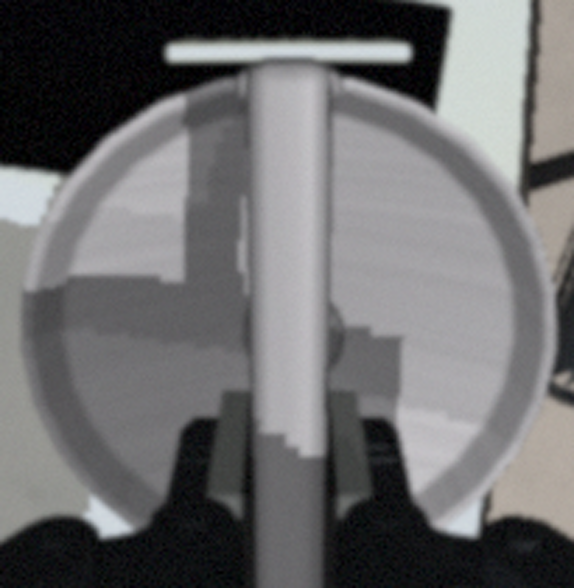

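```bash
python3 -m pendant '[0,1.5,0.5,-0.008,9,0.3,1.7,0.5,-0.008,9,0.2,1.3,0,-0.008,9,0,0,0,0,9,0,0,0,0,9,0,0,0,0,9]'; python3 - <<'E'
from h import *
s=snap('wrist','w13')
cv2.imwrite('pics/w13c.png',cv2.resize(s['frame'][105:315,215:420],None,fx=2.8,fy=2.8,interpolation=cv2.INTER_CUBIC))
snap('top','t13'); s2=snap('scene','s13')
c=fcloud(s);t=c[117:131,272:365].reshape(-1,3); t=t[(t[:,2]>80)&(t[:,2]<125)];print('tag',t.min(0),t.max(0),len(t))
P=c[110:300,215:420].reshape(-1,3);h=P[(P[:,2]>146)&(P[:,2]<162)&(P[:,1]>0)]; print(np.median(h,axis=0))
print('top edge',fworld(s,274,124,115),fworld(s,361,124,115))
c=cloud(s2);u,v=proj(s2,[452,53,100]);print(u,v)
cv2.imwrite('pics/s13c.png',cv2.resize(s2['frame'][int(v)-45:int(v)+45,int(u)-60:int(u)+60],None,fx=6.5,fy=6.5,interpolation=cv2.INTER_CUBIC))
E
```

```text
time: 14.25
tool_pos: [452.8, -18.9, 125.4]
tcp_rot: [-179.8, -2.7, 89.6]
ft_force: [0.5, 0.9, -3.2]
finger_gap: 11.0
tag [431.60863447  49.16647074  92.2618017 ] [475.03009068  53.52854957 123.21115134] 629
[453.66511793  27.85623425 153.10150022]
top edge [431.6  51.2 115. ] [475.4  51.  115. ]
301.0363972725 206.285465264361
```

View pics/w13c.png

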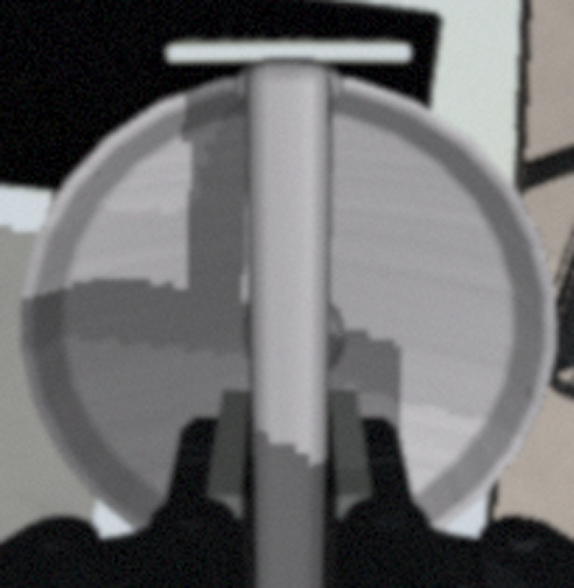

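View pics/s13c.png

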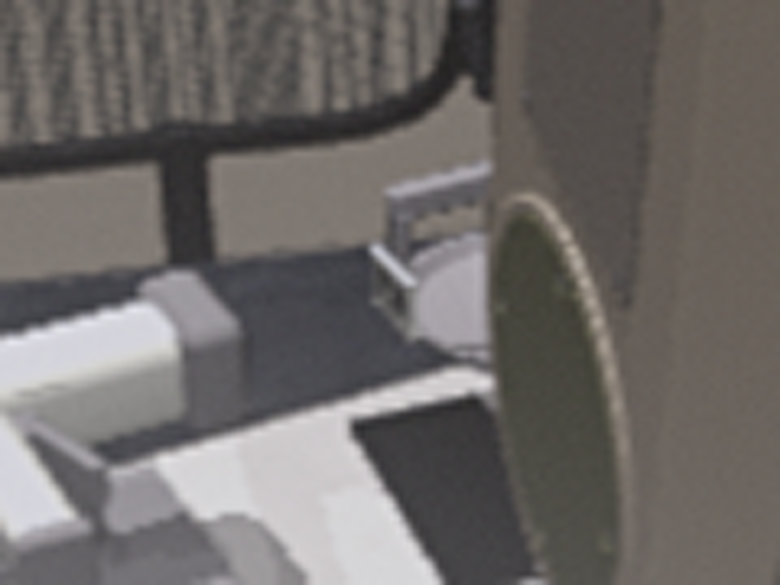

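View pics/t13.png

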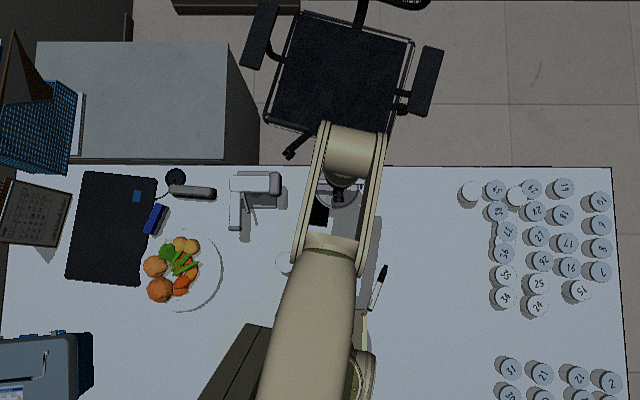

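```bash
python3 - <<'E'
from h import *
s=load('w13')
for y in(-20,): 
    for p in([453,y,71.5],[465.5,y,71.5],[440.5,y,71.5],[453,-7.5,71.5]):
        u,v=fproj(s,p);print((u-215)*2.8,(v-105)*2.8)
x=sensors.sense();print(x['qd'].round(2),x['tcp_rot'],x['time'])
E
```

```text
287.55999999999995 334.87999999999994
337.9599999999999 334.59999999999997
236.88000000000005 335.15999999999997
287.28000000000003 287.0
[-0.01  0.08 -0.05  0.02 -0.07  0.  ] [-179.81183434   -2.6979865    89.62774773] 14.4
```

The ball's visible edges (x≈240 and 343 in the crop) match the predicted 237 and 338, so it is within about 1–2 mm of the middle. Everything is at rest.

```bash
python3 -c "
from bench import job
print(job.hand_in())"
```

```text
the job is handed in; nothing more can be done
None
```

I squeezed the scanner trigger fully in and released it. Then I lifted the dish by its handle, carried it to the scanner window and turned it about 64° to face it. I handed the job in at about 14.4 s with the dish still held in the air.

**What the last checks showed:**
- **Trigger:** the finger gap stopped at 38 mm, against 39 mm expected when fully in. After release, the picture showed the trigger back out.
- **Tag:** its centre measured about (453, 53, 100) mm and the window centre about (452.7, 133.5, 100) mm. That puts the tag about 80 mm away, centred and square to within about 1°.
- **Ball:** it lay within about 1–2 mm of the middle of the dish.
- **Bystanders:** I did not touch the cup, stapler or phone. In the last top picture the arm hides part of the phone and cup; I did not re-measure where they stand.

**What disagreed:**
- **Dish level:** the bar's height suggests it is level to within about 0.5°. A cruder fit to the rim gave 1.8°; I think that comes from depth error, but I did not confirm it.
- **Hand tilt:** the hand has leaned about 2.7° along the handle since before the grasp. It did not change while carrying.
- **Scanner direction:** the different edges I measured disagreed by about 1–3°, and I took it as 0°.

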